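Clear the day-room table after the drinks

TASK

Clear up the things left on the table after the drinks round, each kind into its own tray: lay both pens flat in the long bay of the grey pen tray, lengthwise and not on top of one another; stand both measuring scoops on their bowls on the floor of the white utensil tray; and stand the mug upright inside the wooden serving tray, setting it down rather than dropping it. Leave the canister and the measuring cup where they are.

Things in the scene. Friction and masses are not known exactly. Their poses are not given: they have to be found in the camera images.
- blue_pen_mid (a point): Light blue multi-colour ball pen with a white grip and a steel clip, lying on the table: 138 mm long, 13 mm thick, about 22 g; it does not roll. The point is its middle, half-way up (6.5 mm above what it lies on); x runs along the pen to its writing tip, z up.
- black_pen_mid (a point): Black ball pen with a steel clip and tip, lying on the table: 138 mm long, 13 mm thick, about 22 g; it does not roll. The point is its middle, half-way up (6.5 mm above what it lies on); x runs along the pen to its writing tip, z up.
- yellow_scoop_bowl (a point): Yellow plastic measuring scoop standing on the flat foot of its round bowl: bowl 38 mm across at the rim, 35 mm at the foot, 28 mm high, hollow; a flat handle 12 mm wide and 5 mm thick (18 mm wide at the end) leaves the rim level, its underside 22 mm up, and ends 88 mm from the bowl's middle, on the side of -x. About 30 g. The point is the middle of the bowl, half-way up (14 mm above its foot); z up. It can be taken across the outside of the bowl, fingers closing along y.
- blue_scoop_bowl (a point): Light blue plastic measuring scoop standing on the flat foot of its round bowl: bowl 38 mm across at the rim, 35 mm at the foot, 28 mm high, hollow; a flat handle 12 mm wide and 5 mm thick (18 mm wide at the end) leaves the rim level, its underside 22 mm up, and ends 88 mm from the bowl's middle, on the side of -x. About 30 g. The point is the middle of the bowl, half-way up (14 mm above its foot); z up. It can be taken across the outside of the bowl, fingers closing along y.
- mug_mid (a point): Red glazed ceramic mug, empty, standing upright: a plain cylinder 66 mm across and 70 mm high with a 4 mm wall and a handle that reaches 70 mm from the mug's axis, about 200 g. It can be taken across the outside by its upper half, fingers closing along x. The point is on the mug's axis, half-way up (35 mm above its foot); the handle is on the side of +y; z up.
- pen_bay (a point): Slate-grey pen tray, 150 mm (along its x) by 215 mm (along its y), fixed to the table, walls 4 mm thick and 18 mm high over the table, floor 4 mm thick. A cross wall 4 mm thick and as high as the others divides it into a long bay for pens, 160 mm by 142 mm inside, and a narrow bay at its +y end that holds a rubber, clips and notes. The point is the middle of the long bay's floor, 4 mm above the table; y runs along the bay's length (the 160 mm), x across it, z up.
- scoop_tray_in (a point): White utensil tray with grey drain ribs marked on its floor (flat), 150 mm (along its x) by 215 mm (along its y), fixed to the table, walls 4 mm thick and 18 mm high over the table, floor 4 mm thick. One open space, 142 mm (x) by 207 mm (y) inside. The point is the middle of its floor, 4 mm above the table; z up.
- mug_tray_in (a point): Dark wooden serving tray, 150 mm (along its x) by 215 mm (along its y), fixed to the table, walls 4 mm thick and 18 mm high over the table, floor 4 mm thick. One open space, 142 mm (x) by 207 mm (y) inside; at both ends along y a hand grip 90 mm long rises above the wall, to 36 mm over the table. The point is the middle of its floor, 4 mm above the table; z up.
- canister_mid (a point): Bystander: closed square white powder canister with a pale green panel, 101 mm square, 132 mm high, standing at the side. The point is on its axis, 60 mm above the table. Leave it alone.
- measuring_cup_mid (a point): Bystander: clear plastic measuring cup with red marks, 76 mm across at the rim, 75 mm high, with a handle on the side of +y that reaches 70 mm from its axis. The point is on its axis, 37.5 mm up. Leave it alone.
There are look-alikes about, which are no part of the job. What is shaped like the part that bears mug_mid but purple or yellow is not meant.

How it is judged:
By the outcome, as a careful person would: the job done as asked, in the order asked, and still so for the second after the job is handed in, with the robot touching nothing.
It also fails if it takes over 128 s, if anything falls off the work surface, if the arm or the gripper's body presses on something with over 40 N, if the wrist force passes 120 N, or if a joint passes its speed limit or range.

ROBOT

A 6-joint arm with a two-finger parallel gripper is mounted at the origin on the work surface. World frame = base frame: x ahead of the robot, y to its left, z up, the work surface at z = 0. Lengths are in m, angles in degrees, forces in N, time in s.
With the tool pointing down it reaches from about 0.35 to 0.975 m from the base axis. Payload 7.1 kg.
Tool frame: the origin (TCP) lies on the front face of the gripper's body, between the roots of the fingers; the fingertips stand 80 mm ahead of it and the grasp point (between the pads) lies 61 mm ahead of it; z points along the fingers, y is the direction in which the jaws open and shut (so a half turn about z gives the same grasp; the last joint's range is limited). The gripper opens to 88 mm and grips with 3 to 60 N. Pads are 20 mm wide; open, the fingers measure 115 mm over their backs; the gripper's body (75 mm by 178 mm) begins 61 mm behind the grasp point.
Start: joints at [70.646, 24.242, 93.386, -0, 62.372, -1.089], TCP at [0.196, 0.594, 0.303] pointing down, gripper open.
Joint ranges: [-172.04, 172.04], [-51.8, 120.97], [4.93, 147.93], [-75.15, 255.16], [6.16, 154.13], [-145.62, 145.62]. Speed limits (degrees/s): [136.94, 136.94, 172.46, 180, 180, 180].

INTERFACE

Orientations are given as a 3x3 rotation matrix whose columns are the frame's x, y, z axes.
In Python, from cell import state, camera, job_done gives the robot as it stands.
- The arm moves only by the tool servo_tool, never from a script. Its argument "motion" is a list of rows, each a list of 7 numbers: the finger opening in m, from 0 to 0.0878, then the shift along the tool's x, y, z in m, then the turn, a rotation vector about the tool's x, y, z in degrees. A call has 1 to 12 rows; each row shifts and turns the commanded pose from where the row before left it, along the tool's axes as they then stand; what a row does not reach is not made up. A row lasts 1/10 s, in which the tool goes at most 50 mm and 8.59 degrees, less where a joint would pass 70% of its speed; a pose out of reach is approached as far as the arm can. A call with a gripper value outside its range is refused whole. The fingers move at their own pace and stop on an object; "grip_force" is the grip in N (left out, the last holds). Time passes only in rows, so rows that do not move let the fingers close. It gives the time, the measured TCP pose, the force and the opening at its end, in the units of the state.
- state(): the state, without advancing time (a new reading comes with each control period).
- camera(name): name is "scene" or "top" or "wrist"; returns a dict with "color" (400x640x3 uint8, blue, green, red), "z_map" (400x640 float32, m along the optical axis (not along the pixel's ray), 0 where there is no reading), "mtx" (3x3 intrinsics, pixels), "k1" (the pictures are not rectified: a ray, as slopes to the right and down, at radius r is drawn at 1 + k1 r^2 times it, then the intrinsics apply), "rvec" (rotation vector, rad) and "tvec" (3), from world to camera coordinates, as OpenCV has them. Camera axes: x right, y down, z forward; pixel columns grow to the right and rows downward; lengths in m; the calibration is good to about 2 mm. A picture is of the moment at which its call begins.
- job_done(): hands the job in, once; it reports no verdict.
The state is a dict: "time": time; "qpos": joint angles; "joint_vel": joint speeds; "joint_efforts": joint torques, N m; "tool_pos": TCP position; "tool_rot": TCP orientation; "wrist_force": force on the tool from outside, world axes, zero at the start; "ft_torque": the same for the moment, N m; "grip_width": opening from 0.0 (shut) to 1.0 (fully open).
Only numpy, scipy, OpenCV 4.12 (cv2) and the standard library are available. Lean on these libraries where they do the work, as an engineer would, in place of code of your own. Each camera call takes 0.05 s, during which the arm holds its last target. There are 200 camera calls.

## Working session

There is one attempt and no reset: what is moved stays moved. The work goes in short steps, Python scripts to look and compute and a tool call to move; the robot and the scene stay as the last step left them, time stands still between calls to the robot, and variables do not carry over. Pictures are saved under pics/ and viewed, about 12 in all and at most 16, crops included, and the job is handed in when it is done.

Besides the shell and the picture viewer there is one more tool, called after "Emit:" as a command line: name --pt "numbers of a row" for each row, then --argument value for the rest. servo_tool: Moves the arm, as the interface text tells. Its arguments: {"type":"object","properties":{"motion":{"type":"array","items":{"type":"array","items":{"type":"number"}}},"grip_force":{"type":"number"}},"required":["motion"]}

```bash
ls; mkdir -p pics
cat > h.py <<'E'
import numpy as np, cv2
from cell import state, camera, job_done
def grab(n,name):
    c=camera(n); cv2.imwrite(f'pics/{name}.png',c['color']); np.savez(f'pics/{name}.npz',**{k:np.asarray(v) for k,v in c.items()}); return c
def load(name): return dict(np.load(f'pics/{name}.npz'))
def rays(c,uv):
    uv=np.asarray(uv,float).reshape(-1,1,2); d=np.array([float(c['k1']),0,0,0])
    return cv2.undistortPoints(uv,c['mtx'],d).reshape(-1,2)
def at_z(c,uv,z):
    n=rays(c,uv); R=cv2.Rodrigues(np.asarray(c['rvec'],float))[0]; t=np.asarray(c['tvec'],float).ravel()
    o=-R.T@t; D=np.c_[n,np.ones(len(n))]@R
    return o+D*((z-o[2])/D[:,2])[:,None]
def depth(c,uv):
    n=rays(c,uv); R=cv2.Rodrigues(np.asarray(c['rvec'],float))[0]; t=np.asarray(c['tvec'],float).ravel()
    z=np.array([c['z_map'][int(round(v)),int(round(u))] for u,v in uv])
    return (np.c_[n,np.ones(len(n))]*z[:,None]-t)@R
E
python3 - <<'E'
from h import *
np.set_printoptions(precision=4,suppress=True)
for n in ('top','scene'):
    c=grab(n,n+'0'); print(n,c['mtx'],c['k1'],c['rvec'],c['tvec'])
print(state())
E
```

```text
pics
top [[432.9283   0.     319.6742]
 [  0.     432.9283 200.3949]
 [  0.       0.       1.    ]] 0.0011026980129027442 [ 2.1669 -2.1406  0.1425] [0.0145 0.5021 1.2435]
scene [[438.4275   0.     314.7538]
 [  0.     438.4275 192.9591]
 [  0.       0.       1.    ]] -0.05170782003499383 [ 0.8302  2.713  -0.8342] [ 0.4153 -0.1938  1.5433]
{'time': 0.1, 'qpos': array([70.6463, 24.2806, 93.4278, -0.0007, 62.3697, -1.0887]), 'joint_vel': array([ 0.049 , -0.0214, -0.1447,  0.058 ,  0.0487,  0.0618]), 'joint_efforts': array([ -0.0003, -54.5623, -27.4326,   0.0645,   0.0188,  -0.    ]), 'tool_pos': array([0.1957, 0.5931, 0.302 ]), 'tool_rot': array([[-0.9496,  0.3134, -0.0004],
       [ 0.3134,  0.9496, -0.0013],
       [ 0.    , -0.0014, -1.    ]]), 'wrist_force': array([-0.2406, -0.0228, -0.54  ]), 'ft_torque': array([-0.02  , -0.0277,  0.0292]), 'grip_width': 1.0011548788811728}
```

View pics/top0.png

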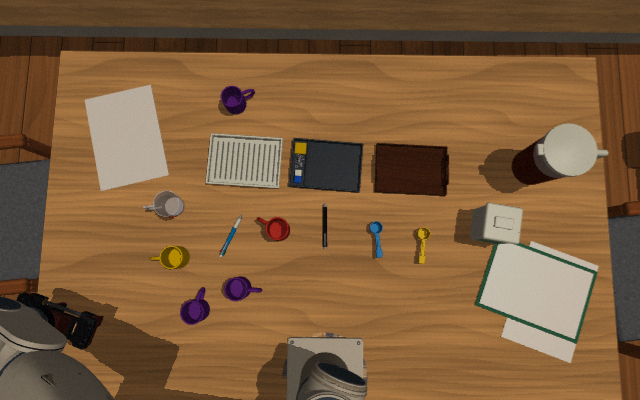

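View pics/scene0.png

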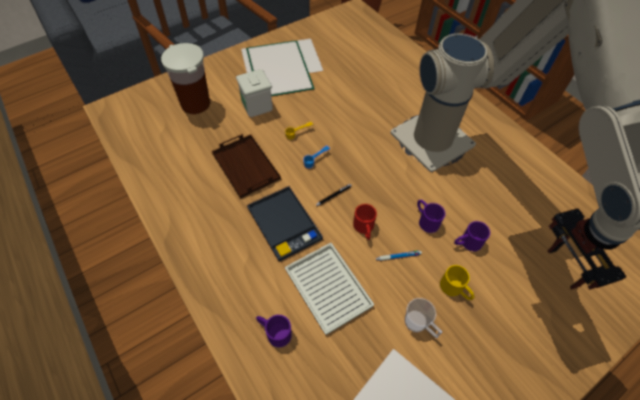

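The top view shows the blue pen at (231,236), black pen (325,226), red mug (277,229), blue scoop bowl (376,228), yellow scoop bowl (423,233). The trays are white (244,161), grey (326,165, with its narrow bay on the left, i.e. +y) and wooden (411,169). The scene view agrees. I'll enlarge the middle.

Run:
```python
from h import *
c=load('top0')['color']; k=cv2.resize(c[125:275,200:460],None,fx=3,fy=3,interpolation=cv2.INTER_CUBIC)
cv2.imwrite('pics/crop0.png',k)
```

```text
(no output)
```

View pics/crop0.png

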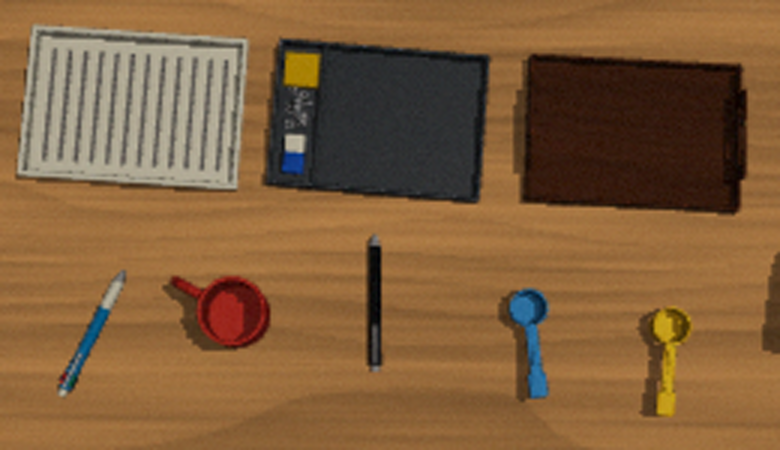

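Run:
```python
from h import *
np.set_printoptions(precision=4,suppress=True)
c=load('top0')
def P(pts,z): return at_z(c,[((u+.5)/3-.5+200,(v+.5)/3-.5+125) for u,v in pts],z)
for n,p,z in [('bluepen',[(124,272),(63,394)],.0065),('blackpen',[(374,236),(374,370)],.0065),('bscoop',[(528,307),(538,397)],.028),('yscoop',[(670,326),(666,414)],.028),('mug',[(234,310),(174,282)],.07),
 ('white',[(34,26),(246,39),(238,189),(18,177)],.018),('grey',[(282,40),(489,56),(480,201),(266,186)],.018),('wood',[(529,55),(741,65),(738,213),(523,202)],.018),('div',[(325,45),(315,187)],.018)]:
    q=P(p,z)[:,:2]; d=q[0]-q[1]
    print(n,q.tolist() and np.round(q,4).tolist(),'mid',q.mean(0),'len',np.linalg.norm(d),'ang',np.degrees(np.arctan2(d[1],d[0])))
D=depth(c,[(325,226),(411,169),(277,229),(376,228),(345,165),(350,240)]);print(D)
```

```text
bluepen [[0.4573, 0.2557], [0.3358, 0.3115]] mid [0.3966 0.2836] len 0.13371310616888213 ang -24.663836641802806
blackpen [[0.4966, 0.0065], [0.363, 0.005]] mid [0.4298 0.0058] len 0.13357287962795988 ang 0.6121374674610722
bscoop [[0.4257, -0.1448], [0.3385, -0.1541]] mid [ 0.3821 -0.1494] len 0.0877506182712649 ang 6.068602032954639
yscoop [[0.4088, -0.2835], [0.3236, -0.278]] mid [ 0.3662 -0.2807] len 0.0853769912606667 ang -3.701950071522026
mug [[0.4165, 0.1388], [0.4423, 0.1964]] mid [0.4294 0.1676] len 0.0631082112117873 ang -114.19938570469152
white [[0.7057, 0.3539], [0.6948, 0.1385], [0.5408, 0.1429], [0.5502, 0.3629]] mid [0.6229 0.2495] len 0.21567730692845904 ang 87.11560626438924
grey [[0.6942, 0.102], [0.6802, -0.1078], [0.5316, -0.0987], [0.5442, 0.115]] mid [0.6126 0.0026] len 0.21031108750156932 ang 86.17642248986762
wood [[0.6818, -0.1484], [0.6741, -0.3628], [0.5227, -0.3558], [0.5312, -0.1416]] mid [ 0.6024 -0.2521] len 0.21456245791310213 ang 87.93954758266369
div [[0.6896, 0.0583], [0.5438, 0.066]] mid [0.6167 0.0622] len 0.14603773114254923 ang -3.025549462364881
[[ 0.4277  0.0039  0.016 ]
 [ 0.6056 -0.2565  0.0037]
 [ 0.4178  0.147   0.0049]
 [ 0.4243 -0.1485  0.0069]
 [ 0.6164 -0.0556 -0.0002]
 [ 0.3881 -0.0719 -0.0049]]
```

```bash
cat >> h.py <<'E'
def go(x,y,z,psi):
    "turn about tool z, then shift in the turned tool axes, to bring the TCP to x,y,z with the jaw axis at psi"
    s=state(); R=s['tool_rot']; p0=np.degrees(np.arctan2(R[1,1],R[0,1])); turn=(p0-psi+180)%360-180
    a=np.radians(psi); d=np.array([x,y,z])-s['tool_pos']; Y=np.array([np.cos(a),np.sin(a)]); X=np.array([-Y[1],Y[0]])
    print(f"psi {p0:.1f} turn {turn:.2f}  dx {X@d[:2]:.4f} dy {Y@d[:2]:.4f} dz {-d[2]:.4f}  t {s['time']:.1f} pos {s['tool_pos'].round(4)}")
E
python3 -c "
from h import *
go(.3966,.2836,.18,65.3)"
```

```text
psi 71.7 turn 6.44  dx -0.3118 dy -0.1973 dz 0.1220  t 0.1 pos [0.1957 0.5931 0.302 ]
```

Emit:
servo_tool --pt "0.05 0 0 0.02 0 0 6.4" --pt "0.05 -0.0346 -0.0219 0.011 0 0 0" --pt "0.05 -0.0346 -0.0219 0.011 0 0 0" --pt "0.05 -0.0346 -0.0219 0.011 0 0 0" --pt "0.05 -0.0346 -0.0219 0.011 0 0 0" --pt "0.05 -0.0346 -0.0219 0.011 0 0 0" --pt "0.05 -0.0346 -0.0219 0.011 0 0 0" --pt "0.05 -0.0346 -0.0219 0.011 0 0 0" --pt "0.05 -0.0346 -0.0219 0.011 0 0 0" --pt "0.05 -0.0346 -0.0219 0.011 0 0 0" --pt "0.05 0 0 0 0 0 0" --pt "0.05 0 0 0 0 0 0" --grip_force 15

```text
time: 1.3
tool_pos: [0.3968, 0.2836, 0.1833]
tool_rot: [[-0.908, 0.42, -0.001], [0.42, 0.908, -0.0], [0.001, -0.001, -1.0]]
wrist_force: [-0.4, 0.1, -0.5]
grip_width: 0.572
```

```bash
python3 -c "
from h import *
go(.3966,.2836,.083,65.3); grab('wrist','w1')"
```

```text
psi 65.2 turn -0.11  dx 0.0002 dy -0.0001 dz 0.1003  t 1.3 pos [0.3968 0.2836 0.1833]
```

View pics/w1.png

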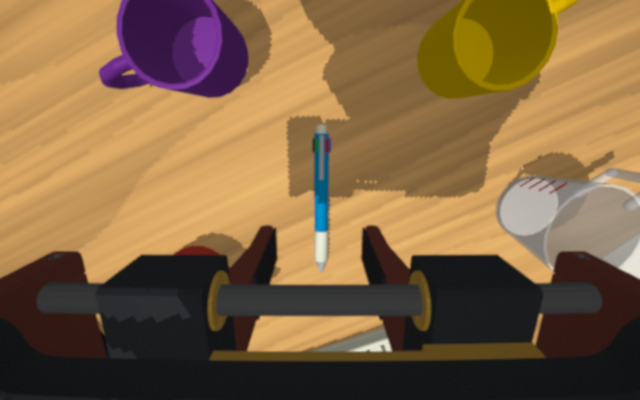

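The wrist view shows the blue pen, (321,130) to (321,268), centred between the fingertips and parallel to them. I'll descend and grip.

Emit:
servo_tool --pt "0.05 0 0 0.03 0 0 0" --pt "0.05 0 0 0.03 0 0 0" --pt "0.05 0 0 0.02 0 0 0" --pt "0.05 0 0 0.01 0 0 0" --pt "0.05 0 0 0.01 0 0 0" --pt "0.05 0 0 0 0 0 0" --pt "0 0 0 0 0 0 0" --pt "0 0 0 0 0 0 0" --pt "0 0 0 0 0 0 0" --pt "0 0 0 0 0 0 0" --pt "0 0 0 0 0 0 0" --pt "0 0 0 0 0 0 0"

```text
time: 2.55
tool_pos: [0.3968, 0.2845, 0.084]
tool_rot: [[-0.909, 0.418, 0.0], [0.418, 0.909, 0.0], [-0.0, 0.0, -1.0]]
wrist_force: [0.0, -0.5, 4.0]
grip_width: 0.138
```

Emit:
servo_tool --pt "0 0 0 -0.005 0 0 0" --pt "0 0 0 -0.015 0 0 8.5" --pt "0 0 0 -0.025 0 0 8.5" --pt "0 0 0 -0.03 0 0 8.5" --pt "0 0 0 -0.025 0 0 8.5" --pt "0 0 0 -0.02 0 0 8.5" --pt "0 0 0 0 0 0 8.5" --pt "0 0 0 0 0 0 8.5" --pt "0 0 0 0 0 0 8.5" --pt "0 0 0 0 0 0 0" --pt "0 0 0 0 0 0 0"

```text
time: 3.65
tool_pos: [0.3965, 0.2843, 0.2038]
tool_rot: [[0.043, 0.999, -0.0], [0.999, -0.043, -0.0], [-0.0, -0.0, -1.0]]
wrist_force: [-0.1, 0.1, -0.9]
grip_width: 0.136
```

Run:
```python
from h import *
# bay local frame, yaw -3.6
b=np.array([.611,-.021]); a=np.radians(-3.6); ex=np.array([np.cos(a),np.sin(a)])
print(b+.03*ex,b-.03*ex)
x,y=b+.03*ex; go(x,y,.2,-3.6); c=grab('wrist','w2')
```

```text
[ 0.6409408  -0.02288372] [ 0.5810592  -0.01911628]
psi -2.4 turn 1.16  dx -0.2913 dy 0.2633 dz 0.0038  t 3.6 pos [0.3965 0.2843 0.2038]
```

Emit:
servo_tool --pt "0 -0.01 0.01 0.004 0 0 1.2" --pt "0 -0.0313 0.0282 0 0 0 0" --pt "0 -0.0313 0.0282 0 0 0 0" --pt "0 -0.0313 0.0282 0 0 0 0" --pt "0 -0.0313 0.0282 0 0 0 0" --pt "0 -0.0313 0.0282 0 0 0 0" --pt "0 -0.0313 0.0282 0 0 0 0" --pt "0 -0.0313 0.0282 0 0 0 0" --pt "0 -0.0313 0.0282 0 0 0 0" --pt "0 -0.0313 0.0282 0 0 0 0" --pt "0 0 0 0 0 0 0" --pt "0 0 0 0 0 0 0"

```text
time: 4.9
tool_pos: [0.6401, -0.0257, 0.1988]
tool_rot: [[0.069, 0.998, -0.001], [0.998, -0.069, 0.0], [0.0, -0.001, -1.0]]
wrist_force: [-0.2, -0.3, 0.8]
grip_width: 0.138
```

Run:
```python
from h import *
go(.641,-.023,.088,-3.6); t=grab('top','t1')['color']; w=grab('wrist','w3')['color']
k=cv2.resize(t[110:270,200:460],None,fx=2.4,fy=2.4,interpolation=cv2.INTER_CUBIC)
w=cv2.resize(w,(312,195)); o=np.zeros((384+195,624,3),np.uint8); o[:384]=k; o[384:,:312]=w; cv2.imwrite('pics/m1.png',o)
```

```text
psi -4.0 turn -0.36  dx 0.0028 dy 0.0007 dz 0.1108  t 4.9 pos [ 0.6401 -0.0257  0.1988]
```

View pics/w3.png

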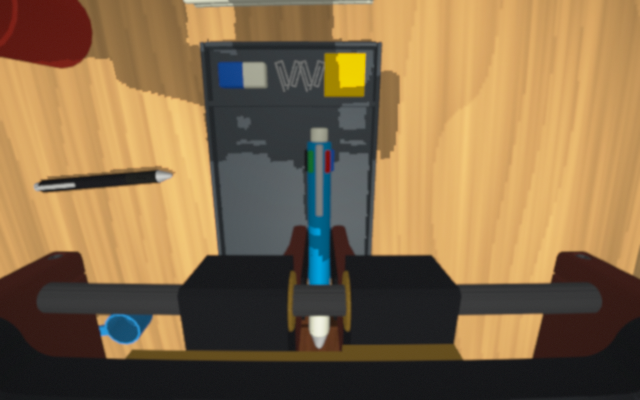

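The blue pen is held straight, tail at (319,130) and tip at (319,347), with the bay beneath. I'll check how it is centred lengthwise.

Run:
```python
from h import *
c=load('w3'); print(at_z(c,[(319,129),(319,347)],.122).round(4)); print(at_z(c,[(203,44),(381,44)],.018).round(4),at_z(c,[(212,104),(378,106)],.018).round(4))
```

```text
[[ 0.6424  0.0416  0.122 ]
 [ 0.6331 -0.0959  0.122 ]]
[[0.5517 0.1137 0.018 ]
 [0.6972 0.1033 0.018 ]] [[0.552  0.0662 0.018 ]
 [0.6936 0.0546 0.018 ]]
```

Emit:
servo_tool --pt "0 0.0045 0 0.03 0 0 0" --pt "0 0 0 0.03 0 0 0" --pt "0 0 0 0.02 0 0 0" --pt "0 0 0 0.015 0 0 0" --pt "0 0 0 0.01 0 0 0" --pt "0 0 0 0.005 0 0 0" --pt "0 0 0 0 0 0 0" --pt "0 0 0 0 0 0 0"

```text
time: 5.8
tool_pos: [0.6411, -0.0197, 0.0904]
tool_rot: [[0.067, 0.998, 0.001], [0.998, -0.067, -0.0], [0.0, 0.001, -1.0]]
wrist_force: [-0.2, 0.5, 0.0]
grip_width: 0.136
```

```bash
python3 -c "
from h import *
go(.641,-.021,.088,-3.6)"
```

```text
psi -3.9 turn -0.26  dx -0.0013 dy -0.0000 dz 0.0024  t 5.8 pos [ 0.6411 -0.0197  0.0904]
```

Emit:
servo_tool --pt "0 0 0 0.002 0 0 0" --pt "0 0 0 0 0 0 0" --pt "0.03 0 0 0 0 0 0" --pt "0.03 0 0 0 0 0 0" --pt "0.03 0 0 0 0 0 0" --pt "0.03 0 0 -0.01 0 0 0" --pt "0.03 0 0 -0.02 0 0 0" --pt "0.03 0 0 -0.04 0 0 0" --pt "0.04 0 0 -0.04 0 0 0"

```text
time: 6.7
tool_pos: [0.6402, -0.0197, 0.1989]
tool_rot: [[0.067, 0.998, -0.001], [0.998, -0.067, 0.0], [-0.0, -0.001, -1.0]]
wrist_force: [0.1, -0.3, -0.3]
grip_width: 0.397
```

Emit:
servo_tool --pt "0.05 0 0 0 0 0 8.5" --pt "0.05 0 0 0 0 0 8.5" --pt "0.05 0 0 0 0 0 8.5" --pt "0.05 0 0 0 0 0 8.5" --pt "0.05 0 0 0 0 0 8.5" --pt "0.05 0 0 0 0 0 8.5" --pt "0.05 0 0 0 0 0 8.5" --pt "0.05 0 0 0 0 0 8.5" --pt "0.05 0 0 0 0 0 8.5" --pt "0.05 0 0 0 0 0 8.5" --pt "0.05 0 0 0 0 0 0" --pt "0.05 0 0 0 0 0 0"

```text
time: 7.9
tool_pos: [0.6407, -0.0197, 0.1982]
tool_rot: [[1.0, 0.024, 0.0], [0.024, -1.0, -0.0], [0.0, 0.0, -1.0]]
wrist_force: [0.4, 0.8, -0.1]
grip_width: 0.57
```

```bash
python3 -c "
from h import *
go(.43,.0058,.18,-89.4)"
```

```text
psi -88.6 turn 0.76  dx -0.2104 dy -0.0277 dz 0.0182  t 7.9 pos [ 0.6407 -0.0197  0.1982]
```

Emit:
servo_tool --pt "0.05 -0.0204 -0.0037 0 0 0 0.8" --pt "0.05 -0.038 -0.005 0 0 0 0" --pt "0.05 -0.038 -0.005 0 0 0 0" --pt "0.05 -0.038 -0.005 0 0 0 0" --pt "0.05 -0.038 -0.005 0.008 0 0 0" --pt "0.05 -0.038 -0.004 0.01 0 0 0" --pt "0.05 0 0 0 0 0 0" --pt "0.05 0 0 0 0 0 0"

```text
time: 8.7
tool_pos: [0.4301, 0.0066, 0.18]
tool_rot: [[1.0, 0.008, 0.001], [0.008, -1.0, 0.0], [0.001, 0.0, -1.0]]
wrist_force: [0.3, -0.0, -0.0]
grip_width: 0.568
```

Run:
```python
from h import *
go(.43,.0058,.083,-89.4); t=grab('top','t2')['color']; w=grab('wrist','w4')['color']
k=cv2.resize(t[110:270,200:460],None,fx=2,fy=2,interpolation=cv2.INTER_CUBIC)
w=cv2.resize(w,(400,250)); o=np.zeros((570,520,3),np.uint8); o[:320]=k; o[320:,:400]=w; cv2.imwrite('pics/m2.png',o)
```

```text
psi -89.5 turn -0.11  dx -0.0001 dy 0.0008 dz 0.0970  t 8.7 pos [0.4301 0.0066 0.18  ]
```

View pics/m2.png

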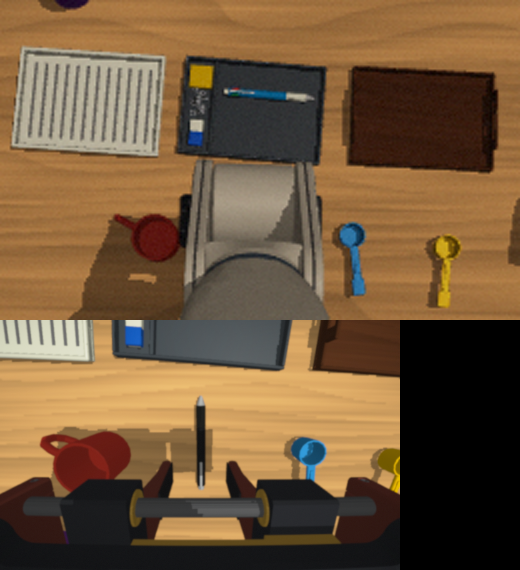

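The blue pen lies flat lengthwise in the bay, (224,93) to (313,98). The black pen, (200,400) to (200,487) in the wrist view, is centred between the fingers.

Emit:
servo_tool --pt "0.05 0 0 0.03 0 0 0" --pt "0.05 0 0 0.03 0 0 0" --pt "0.05 0 0 0.02 0 0 0" --pt "0.05 0 0 0.01 0 0 0" --pt "0.05 0 0 0.006 0 0 0" --pt "0.05 0 0 0 0 0 0" --pt "0 0 0 0 0 0 0" --pt "0 0 0 0 0 0 0" --pt "0 0 0 0 0 0 0" --pt "0 0 0 0 0 0 0" --pt "0 0 0 0 0 0 0" --pt "0 0 0 0 0 0 0"

```text
time: 10.0
tool_pos: [0.4302, 0.0065, 0.0839]
tool_rot: [[1.0, 0.006, 0.0], [0.006, -1.0, -0.0], [0.0, 0.0, -1.0]]
wrist_force: [0.5, 0.2, 4.0]
grip_width: 0.134
```

Emit:
servo_tool --pt "0 0 0 -0.005 0 0 0" --pt "0 0 0 -0.015 0 0 -8.5" --pt "0 0 0 -0.025 0 0 -8.5" --pt "0 0 0 -0.03 0 0 -8.5" --pt "0 0 0 -0.025 0 0 -8.5" --pt "0 0 0 -0.02 0 0 -8.5" --pt "0 0 0 0 0 0 -8.5" --pt "0 0 0 0 0 0 -8.5" --pt "0 0 0 0 0 0 -8.5" --pt "0 0 0 0 0 0 -8.5" --pt "0 0 0 0 0 0 -8.5" --pt "0 0 0 0 0 0 0"

```text
time: 11.2
tool_pos: [0.4298, 0.0065, 0.2039]
tool_rot: [[0.08, 0.997, -0.0], [0.997, -0.08, -0.0], [-0.0, -0.0, -1.0]]
wrist_force: [0.4, 0.5, 0.1]
grip_width: 0.136
```

```bash
python3 -c "
from h import *
go(.581,-.019,.2,-3.9)"
```

```text
psi -4.6 turn -0.69  dx -0.0151 dy 0.1525 dz 0.0039  t 11.2 pos [0.4298 0.0065 0.2039]
```

Emit:
servo_tool --pt "0 -0.005 0.0225 0.004 0 0 -0.7" --pt "0 -0.005 0.035 0 0 0 0" --pt "0 -0.005 0.035 0 0 0 0" --pt "0 0 0.035 0 0 0 0" --pt "0 0 0.025 0 0 0 0" --pt "0 0 0 0 0 0 0" --pt "0 0 0 0 0 0 0"

```text
time: 11.9
tool_pos: [0.5803, -0.0192, 0.1992]
tool_rot: [[0.072, 0.997, -0.002], [0.997, -0.072, 0.0], [-0.0, -0.002, -1.0]]
wrist_force: [-0.6, 0.6, -0.1]
grip_width: 0.131
```

```bash
python3 -c "
from h import *
go(.581,-.019,.088,-3.9); grab('wrist','w5')"
```

```text
psi -4.1 turn -0.22  dx 0.0003 dy 0.0007 dz 0.1112  t 11.9 pos [ 0.5803 -0.0192  0.1992]
```

View pics/w5.png

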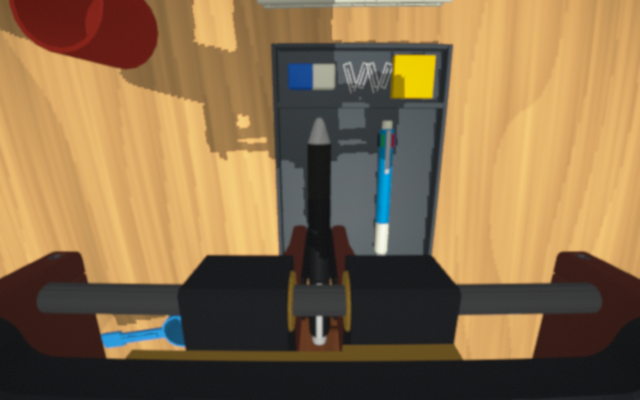

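Black pen tip is at (319,118) and tail at (319,345). The blue pen lies in the bay from (387,123) to (381,253).

Run:
```python
from h import *
c=load('w5'); print(at_z(c,[(319,118),(319,345)],.122).round(4), at_z(c,[(387,122),(381,254)],.0105).round(4),at_z(c,[(275,105),(448,107)],.018).round(4))
```

```text
[[ 0.5839  0.0526  0.122 ]
 [ 0.5737 -0.0892  0.122 ]] [[ 0.644   0.0458  0.0105]
 [ 0.6363 -0.0821  0.0105]] [[0.547  0.0669 0.018 ]
 [0.6951 0.055  0.018 ]]
```

Emit:
servo_tool --pt "0 0 0 0.03 0 0 0" --pt "0 0 0 0.03 0 0 0" --pt "0 0 0 0.02 0 0 0" --pt "0 0 0 0.015 0 0 0" --pt "0 0 0 0.01 0 0 0" --pt "0 0 0 0.004 0 0 0" --pt "0 0 0 0 0 0 0" --pt "0 0 0 0.002 0 0 0" --pt "0 0 0 0 0 0 0"

```text
time: 12.85
tool_pos: [0.5814, -0.0193, 0.0893]
tool_rot: [[0.069, 0.998, 0.001], [0.998, -0.069, -0.0], [0.0, 0.001, -1.0]]
wrist_force: [0.0, 0.7, 0.5]
grip_width: 0.133
```

Emit:
servo_tool --pt "0.03 0 0 0 0 0 0" --pt "0.03 0 0 0 0 0 0" --pt "0.03 0 0 0 0 0 0" --pt "0.03 0 0 -0.01 0 0 0" --pt "0.03 0 0 -0.02 0 0 0" --pt "0.03 0 0 -0.04 0 0 0" --pt "0.04 0 0 -0.04 0 0 0" --pt "0.065 0 0 0 0 0 8.5" --pt "0.065 0 0 0 0 0 8.5" --pt "0.065 0 0 0 0 0 8.5" --pt "0.065 0 0 0 0 0 8.5" --pt "0.065 0 0 0 0 0 8.5"

```text
time: 14.05
tool_pos: [0.5811, -0.0193, 0.1995]
tool_rot: [[0.729, 0.684, 0.001], [0.684, -0.729, -0.0], [0.0, 0.0, -1.0]]
wrist_force: [0.1, -0.3, 0.3]
grip_width: 0.742
```

Emit:
servo_tool --pt "0.065 0 0 0 0 0 8.5" --pt "0.065 0 0 0 0 0 8.5" --pt "0.065 0 0 0 0 0 8.5" --pt "0.065 0 0 0 0 0 8.5" --pt "0.065 0 0 0 0 0 3.5" --pt "0.065 0 0 0 0 0 0" --pt "0.065 0 0 0 0 0 0"

```text
time: 14.75
tool_pos: [0.5811, -0.0193, 0.1992]
tool_rot: [[0.994, 0.107, 0.0], [0.107, -0.994, -0.0], [0.0, 0.0, -1.0]]
wrist_force: [0.1, -0.2, -0.5]
grip_width: 0.74
```

```bash
python3 -c "
from h import *
go(.4257,-.1448,.18,-84)"
```

```text
psi -83.9 turn 0.14  dx -0.1677 dy 0.1086 dz 0.0192  t 14.8 pos [ 0.5811 -0.0193  0.1992]
```

Emit:
servo_tool --pt "0.065 -0.0177 0.0086 0 0 0 0" --pt "0.065 -0.03 0.02 0 0 0 0" --pt "0.065 -0.03 0.02 0 0 0 0" --pt "0.065 -0.03 0.02 0 0 0 0" --pt "0.065 -0.03 0.02 0.009 0 0 0" --pt "0.065 -0.03 0.02 0.01 0 0 0" --pt "0.065 0 0 0 0 0 0" --pt "0.065 0 0 0 0 0 0"

```text
time: 15.55
tool_pos: [0.4257, -0.1454, 0.1799]
tool_rot: [[0.995, 0.104, 0.0], [0.104, -0.995, -0.0], [0.0, 0.0, -1.0]]
wrist_force: [-0.1, -0.5, -0.1]
grip_width: 0.741
```

```bash
python3 -c "
from h import *
go(.4257,-.1448,.084,-84); grab('wrist','w6')"
```

```text
psi -84.0 turn -0.01  dx 0.0001 dy -0.0006 dz 0.0959  t 15.6 pos [ 0.4257 -0.1454  0.1799]
```

View pics/w6.png

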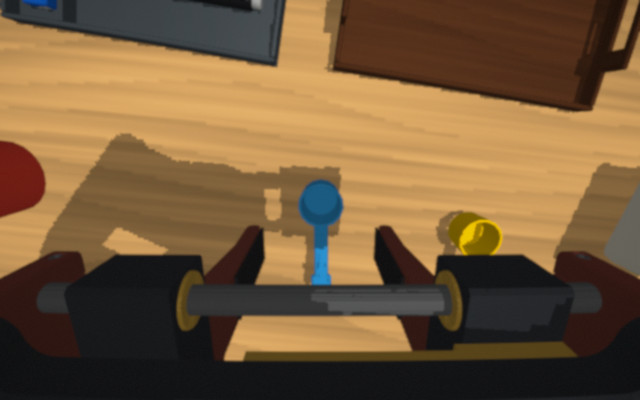

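The blue bowl is at (321,203), centred between the fingers, with its handle running straight back. The yellow rim is at (481,238).

```bash
python3 -c "
from h import *
c=load('w6'); print(at_z(c,[(321,203),(481,238)],.028).round(4))"
```

```text
[[ 0.4284 -0.1459  0.028 ]
 [ 0.4116 -0.2863  0.028 ]]
```

Emit:
servo_tool --pt "0.065 0 0 0.03 0 0 0" --pt "0.065 0 0 0.03 0 0 0" --pt "0.065 0 0 0.02 0 0 0" --pt "0.065 0 0 0.01 0 0 0" --pt "0.065 0 0 0.005 0 0 0" --pt "0.065 0 0 0 0 0 0" --pt "0.065 0 0 0 0 0 0" --grip_force 12

```text
time: 16.3
tool_pos: [0.4264, -0.1449, 0.0853]
tool_rot: [[0.994, 0.106, 0.001], [0.106, -0.994, -0.0], [0.001, 0.001, -1.0]]
wrist_force: [-0.5, -0.5, 0.2]
grip_width: 0.74
```

Emit:
servo_tool --pt "0 0 0 0 0 0 0" --pt "0 0 0 0 0 0 0" --pt "0 0 0 0 0 0 0" --pt "0 0 0 0 0 0 0" --pt "0 0 0 0 0 0 0" --pt "0 0 0 -0.005 0 0 0" --pt "0 0 0 -0.015 0 0 4" --pt "0 0 0 -0.03 0 0 5" --pt "0 0 0 -0.03 0 0 0" --pt "0 0 0 -0.03 0 0 0" --pt "0 0 0 -0.01 0 0 0" --pt "0 0 0 0 0 0 0"

```text
time: 17.5
tool_pos: [0.4263, -0.1452, 0.206]
tool_rot: [[0.999, -0.052, 0.003], [-0.052, -0.999, -0.001], [0.003, 0.001, -1.0]]
wrist_force: [0.6, 0.8, -0.2]
grip_width: 0.411
```

```bash
python3 -c "
from h import *
go(.6505,.298,.2,-93)"
```

```text
psi -93.0 turn 0.03  dx 0.2007 dy -0.4543 dz 0.0060  t 17.5 pos [ 0.4263 -0.1452  0.206 ]
```

Emit:
servo_tool --pt "0 0.01 -0.0225 0 0 0 0" --pt "0 0.0175 -0.04 0 0 0 0" --pt "0 0.0175 -0.04 0 0 0 0" --pt "0 0.0175 -0.04 0 0 0 0" --pt "0 0.0175 -0.04 0 0 0 0" --pt "0 0.0175 -0.04 0 0 0 0" --pt "0 0.0175 -0.04 0 0 0 0" --pt "0 0.0175 -0.04 0 0 0 0" --pt "0 0.0175 -0.04 0 0 0 0" --pt "0 0.0175 -0.04 0 0 0 0" --pt "0 0.0175 -0.04 0 0 0 0" --pt "0 0.0157 -0.0315 0 0 0 0"

```text
time: 18.7
tool_pos: [0.6494, 0.3002, 0.2019]
tool_rot: [[0.999, -0.051, -0.003], [-0.051, -0.999, -0.001], [-0.003, 0.001, -1.0]]
wrist_force: [-0.3, 0.0, -0.6]
grip_width: 0.407
```

Emit:
servo_tool --pt "0 0 0 0 0 0 0" --pt "0 0 0 0 0 0 0"

```text
time: 18.9
tool_pos: [0.6485, 0.2981, 0.2019]
tool_rot: [[0.999, -0.05, -0.003], [-0.05, -0.999, -0.002], [-0.003, 0.002, -1.0]]
wrist_force: [-0.5, -0.2, -0.7]
grip_width: 0.411
```

```bash
python3 -c "
from h import *
go(.6505,.298,.0895,-93); grab('wrist','w7')"
```

```text
psi -92.9 turn 0.11  dx 0.0020 dy -0.0000 dz 0.1124  t 18.9 pos [0.6485 0.2981 0.2019]
```

View pics/w7.png

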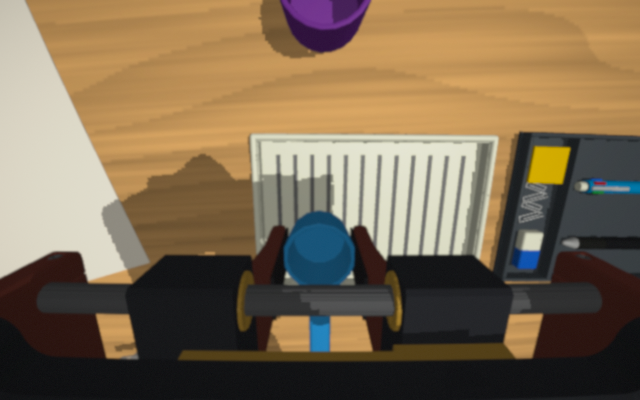

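The blue scoop is held level above the left half of the white tray; both pens are visible in the grey bay. Lowering.

Emit:
servo_tool --pt "0 0 0 0.03 0 0 0" --pt "0 0 0 0.03 0 0 0" --pt "0 0 0 0.025 0 0 0" --pt "0 0 0 0.015 0 0 0" --pt "0 0 0 0.008 0 0 0" --pt "0 0 0 0.003 0 0 0" --pt "0 0 0 0 0 0 0" --pt "0 0 0 0 0 0 0"

```text
time: 19.75
tool_pos: [0.6503, 0.2983, 0.0949]
tool_rot: [[0.999, -0.052, 0.002], [-0.052, -0.999, 0.001], [0.002, -0.001, -1.0]]
wrist_force: [-0.1, -0.3, -0.8]
grip_width: 0.41
```

Emit:
servo_tool --pt "0 0 0 0.002 0 0 0" --pt "0 0 0 0.002 0 0 0" --pt "0 0 0 0 0 0 0" --pt "0 0 0 0 0 0 0"

```text
time: 20.15
tool_pos: [0.6496, 0.2981, 0.0897]
tool_rot: [[0.999, -0.052, 0.0], [-0.052, -0.999, -0.0], [0.0, 0.0, -1.0]]
wrist_force: [0.1, -0.3, -0.8]
grip_width: 0.41
```

Emit:
servo_tool --pt "0.065 0 0 0.0005 0 0 0" --pt "0.065 0 0 0 0 0 0" --pt "0.065 0 0 0 0 0 0" --pt "0.065 0 0 0 0 0 0" --pt "0.065 0 0 -0.01 0 0 0" --pt "0.065 0 0 -0.02 0 0 0" --pt "0.065 0 0 -0.04 0 0 0" --pt "0.065 0 0 -0.04 0 0 0" --pt "0.065 0 0 0 0 0 0"

```text
time: 21.05
tool_pos: [0.653, 0.2996, 0.208]
tool_rot: [[0.999, -0.052, 0.012], [-0.052, -0.999, 0.005], [0.011, -0.006, -1.0]]
wrist_force: [1.6, 0.5, -0.5]
grip_width: 0.74
```

```bash
python3 -c "
from h import *
go(.4105,-.2848,.18,-93.7)"
```

```text
psi -93.0 turn 0.74  dx -0.2043 dy 0.5988 dz 0.0280  t 21.1 pos [0.653  0.2996 0.208 ]
```

Emit:
servo_tool --pt "0.065 -0.005 0.02 0 0 0 0.7" --pt "0.065 -0.015 0.044 0 0 0 0" --pt "0.065 -0.015 0.044 0 0 0 0" --pt "0.065 -0.015 0.044 0 0 0 0" --pt "0.065 -0.015 0.044 0 0 0 0" --pt "0.065 -0.015 0.044 0 0 0 0" --pt "0.065 -0.015 0.044 0 0 0 0" --pt "0.065 -0.015 0.044 0 0 0 0" --pt "0.065 -0.015 0.044 0 0 0 0" --pt "0.065 -0.015 0.044 0 0 0 0" --pt "0.065 -0.015 0.044 0 0 0 0" --pt "0.065 -0.015 0.044 0 0 0 0"

```text
time: 22.25
tool_pos: [0.4472, -0.1957, 0.2002]
tool_rot: [[0.998, -0.064, 0.001], [-0.064, -0.998, -0.001], [0.001, 0.001, -1.0]]
wrist_force: [1.1, -0.8, 0.1]
grip_width: 0.74
```

Emit:
servo_tool --pt "0.065 -0.015 0.044 0 0 0 0" --pt "0.065 -0.012 0.04 0 0 0 0" --pt "0.065 0 0.01 0.01 0 0 0" --pt "0.065 0 0 0 0 0 0" --pt "0.065 0 0 0 0 0 0"

```text
time: 22.75
tool_pos: [0.4151, -0.2854, 0.1892]
tool_rot: [[0.998, -0.064, -0.001], [-0.064, -0.998, 0.001], [-0.001, -0.001, -1.0]]
wrist_force: [0.0, 0.4, 0.1]
grip_width: 0.742
```

```bash
python3 -c "
from h import *
go(.4105,-.2848,.085,-93.7); grab('wrist','w8')"
```

```text
psi -93.7 turn 0.03  dx -0.0046 dy -0.0003 dz 0.1042  t 22.8 pos [ 0.4151 -0.2854  0.1892]
```

View pics/w8.png

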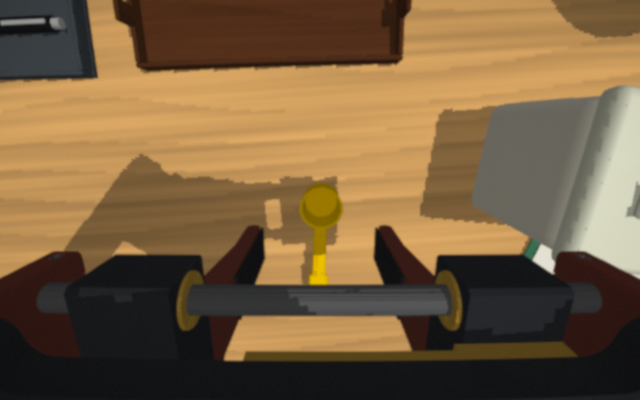

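The yellow bowl is at (321,205), centred. The canister's foot corner is near (475,205), so I'll check its clearance.

```bash
python3 -c "
from h import *
c=load('w8'); print(at_z(c,[(475,205),(525,248)],0).round(4), at_z(c,[(321,205)],.028).round(4));print(depth(c,[(560,160),(620,130)]))
print(at_z(load('top0'),[(472,238),(482,205)],.132))"
```

```text
[[ 0.3953 -0.4344  0.    ]
 [ 0.3463 -0.4895  0.    ]] [[ 0.413  -0.2863  0.028 ]]
[[ 0.45208378 -0.43232078  0.09794211]
 [ 0.47057759 -0.43837129  0.12622867]]
[[ 0.39184552 -0.39010961  0.132     ]
 [ 0.48158285 -0.42031177  0.132     ]]
```

Emit:
servo_tool --pt "0.065 -0.003 0 0.03 0 0 0" --pt "0.065 0 0 0.03 0 0 0" --pt "0.065 0 0 0.025 0 0 0" --pt "0.065 0 0 0.013 0 0 0" --pt "0.065 0 0 0.006 0 0 0" --pt "0.065 0 0 0 0 0 0" --pt "0.065 0 0 0 0 0 0" --pt "0.065 0 0 0 0 0 0"

```text
time: 23.6
tool_pos: [0.4126, -0.2863, 0.0862]
tool_rot: [[0.998, -0.064, 0.001], [-0.064, -0.998, -0.001], [0.002, 0.001, -1.0]]
wrist_force: [-0.0, -0.4, 0.4]
grip_width: 0.74
```

Emit:
servo_tool --pt "0 0 0 0 0 0 0" --pt "0 0 0 0 0 0 0" --pt "0 0 0 0 0 0 0" --pt "0 0 0 0 0 0 0" --pt "0 0 0 0 0 0 0" --pt "0 0 0 -0.005 0 0 0" --pt "0 0 0 -0.015 0 0 0" --pt "0 0 0 -0.03 0 0 0" --pt "0 0 0 -0.03 0 0 0" --pt "0 0 0 -0.03 0 0 0" --pt "0 0 0 -0.01 0 0 0" --pt "0 0 0 0 0 0 0"

```text
time: 24.8
tool_pos: [0.4126, -0.2864, 0.2065]
tool_rot: [[0.998, -0.064, 0.003], [-0.064, -0.998, -0.002], [0.003, 0.002, -1.0]]
wrist_force: [0.5, 0.2, -0.4]
grip_width: 0.414
```

```bash
python3 -c "
from h import *
go(.6453,.1983,.2,-93)"
```

```text
psi -93.7 turn -0.66  dx 0.2070 dy -0.4962 dz 0.0065  t 24.8 pos [ 0.4126 -0.2864  0.2065]
```

Emit:
servo_tool --pt "0 0.006 -0.016 0 0 0 -0.7" --pt "0 0.0175 -0.042 0 0 0 0" --pt "0 0.0175 -0.042 0 0 0 0" --pt "0 0.0175 -0.042 0 0 0 0" --pt "0 0.0175 -0.042 0 0 0 0" --pt "0 0.0175 -0.042 0 0 0 0" --pt "0 0.0175 -0.042 0 0 0 0" --pt "0 0.0175 -0.042 0 0 0 0" --pt "0 0.0175 -0.042 0 0 0 0" --pt "0 0.0175 -0.042 0 0 0 0" --pt "0 0.0175 -0.042 0 0 0 0" --pt "0 0.0175 -0.042 0 0 0 0"

```text
time: 26.0
tool_pos: [0.6348, 0.1827, 0.2027]
tool_rot: [[0.999, -0.052, -0.003], [-0.052, -0.999, -0.001], [-0.003, 0.001, -1.0]]
wrist_force: [-0.2, -1.3, -1.0]
grip_width: 0.409
```

Emit:
servo_tool --pt "0 0.0085 -0.018 0 0 0 0" --pt "0 0 0 0 0 0 0" --pt "0 0 0 0 0 0 0" --pt "0 0 0 0 0 0 0"

```text
time: 26.4
tool_pos: [0.6436, 0.1973, 0.2039]
tool_rot: [[0.999, -0.053, -0.002], [-0.053, -0.999, -0.001], [-0.002, 0.001, -1.0]]
wrist_force: [0.3, 0.4, 0.2]
grip_width: 0.412
```

```bash
python3 -c "
from h import *
go(.6453,.1983,.0895,-93); grab('wrist','w9')"
```

```text
psi -93.0 turn -0.02  dx 0.0016 dy -0.0011 dz 0.1144  t 26.4 pos [0.6436 0.1973 0.2039]
```

View pics/w9.png

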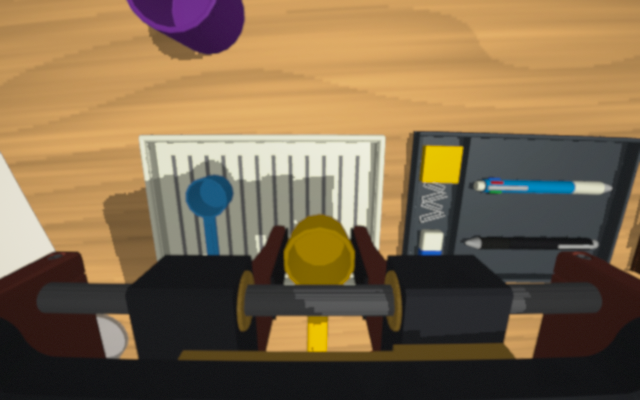

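The blue scoop stands in the white tray at (209,195), both pens lie in the bay, and the yellow scoop is held level. Lowering.

Emit:
servo_tool --pt "0 0.001 -0.001 0.03 0 0 0" --pt "0 0 0 0.03 0 0 0" --pt "0 0 0 0.025 0 0 0" --pt "0 0 0 0.015 0 0 0" --pt "0 0 0 0.008 0 0 0" --pt "0 0 0 0.003 0 0 0" --pt "0 0 0 0.001 0 0 0" --pt "0 0 0 0 0 0 0" --pt "0 0 0 0 0 0 0" --pt "0 0 0 0 0 0 0"

```text
time: 27.45
tool_pos: [0.646, 0.1997, 0.094]
tool_rot: [[0.999, -0.052, 0.001], [-0.052, -0.999, 0.0], [0.001, -0.0, -1.0]]
wrist_force: [-0.1, 1.0, 0.3]
grip_width: 0.406
```

Emit:
servo_tool --pt "0 0 0 0.002 0 0 0" --pt "0 0 0 0.001 0 0 0" --pt "0 0 0 0 0 0 0" --pt "0 0 0 0 0 0 0"

```text
time: 27.85
tool_pos: [0.6456, 0.1995, 0.0901]
tool_rot: [[0.999, -0.052, -0.0], [-0.052, -0.999, -0.0], [-0.0, 0.0, -1.0]]
wrist_force: [0.1, 0.4, -1.5]
grip_width: 0.409
```

Emit:
servo_tool --pt "0.06 0 0 0.0005 0 0 0" --pt "0.06 0 0 0 0 0 0" --pt "0.06 0 0 0 0 0 0" --pt "0.06 0 0 0 0 0 0" --pt "0.06 0 0 -0.01 0 0 0" --pt "0.06 0 0 -0.02 0 0 0" --pt "0.06 0 0 -0.04 0 0 0" --pt "0.0878 0 0 -0.04 0 0 0" --pt "0.0878 0 0 -0.01 0 0 -8.5" --pt "0.0878 0 0 0 0 0 -8.5" --pt "0.0878 0 0 0 0 0 -8.5" --pt "0.0878 0 0 0 0 0 -8.5"

```text
time: 29.05
tool_pos: [0.6458, 0.1995, 0.2109]
tool_rot: [[0.854, 0.521, 0.001], [0.521, -0.854, 0.0], [0.001, 0.0, -1.0]]
wrist_force: [0.7, 0.7, 0.2]
grip_width: 0.999
```

Emit:
servo_tool --pt "0.0878 0 0 0 0 0 -8.5" --pt "0.0878 0 0 0 0 0 -8.5" --pt "0.0878 0 0 0 0 0 -8.5" --pt "0.0878 0 0 0 0 0 -8.5" --pt "0.0878 0 0 0 0 0 0" --pt "0.0878 0 0 0 0 0 0"

```text
time: 29.65
tool_pos: [0.6457, 0.1995, 0.2102]
tool_rot: [[0.426, 0.905, 0.001], [0.905, -0.426, 0.0], [0.0, 0.0, -1.0]]
wrist_force: [0.1, -0.6, -0.9]
grip_width: 0.999
```

```bash
python3 -c "
from h import *
go(.4165,.1388,.2,-24.2)"
```

```text
psi -25.2 turn -1.00  dx -0.1494 dy -0.1842 dz 0.0102  t 29.6 pos [0.6457 0.1995 0.2102]
```

Emit:
servo_tool --pt "0.0878 -0.0094 -0.0122 0.01 0 0 -1" --pt "0.0878 -0.028 -0.0344 0 0 0 0" --pt "0.0878 -0.028 -0.0344 0 0 0 0" --pt "0.0878 -0.028 -0.0344 0 0 0 0" --pt "0.0878 -0.028 -0.0344 0 0 0 0" --pt "0.0878 -0.028 -0.0344 0 0 0 0" --pt "0.0878 0 0 0 0 0 0" --pt "0.0878 0 0 0 0 0 0" --pt "0.0878 0 0 0 0 0 0"

```text
time: 30.55
tool_pos: [0.4183, 0.1386, 0.2003]
tool_rot: [[0.408, 0.913, 0.002], [0.913, -0.408, 0.001], [0.002, 0.002, -1.0]]
wrist_force: [0.1, 0.6, -0.5]
grip_width: 1.003
```

```bash
python3 -c "
from h import *
go(.4165,.1388,.125,-24.2); grab('wrist','w10'); grab('top','t10')"
```

```text
psi -24.1 turn 0.15  dx -0.0005 dy -0.0017 dz 0.0753  t 30.6 pos [0.4183 0.1386 0.2003]
```

View pics/w10.png

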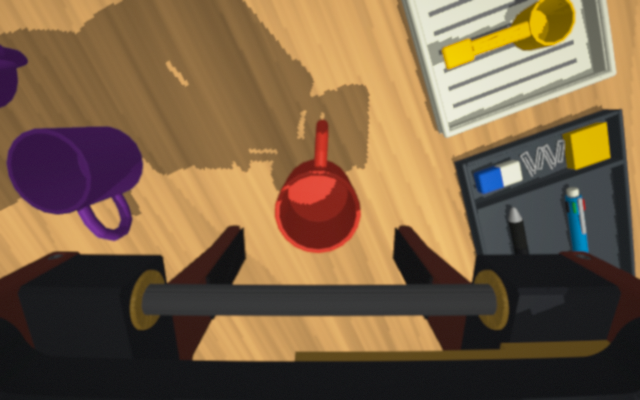

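The mug rim spans columns 275–361, centre about (318,211). The handle at (321,130) is perpendicular to the jaws, and the yellow scoop is standing in the white tray.

```bash
python3 -c "
from h import *
p=at_z(load('w10'),[(318,211),(275,205),(361,205)],.07); print(p.round(4)); m=p[0]; go((m[0]+.4165)/2,(m[1]+.1388)/2,.118,-24.2)"
```

```text
[[0.418  0.1433 0.07  ]
 [0.3905 0.1607 0.07  ]
 [0.4494 0.1344 0.07  ]]
psi -24.0 turn 0.17  dx 0.0020 dy -0.0018 dz 0.0820  t 30.6 pos [0.4181 0.1385 0.2   ]
```

Emit:
servo_tool --pt "0.0878 0.002 -0.001 0.02 0 0 0" --pt "0.0878 0 0 0.02 0 0 0" --pt "0.0878 0 0 0.02 0 0 0" --pt "0.0878 0 0 0.015 0 0 0" --pt "0.0878 0 0 0.007 0 0 0" --pt "0.0878 0 0 0 0 0 0" --pt "0.0878 0 0 0 0 0 0" --pt "0 0 0 0 0 0 0" --pt "0 0 0 0 0 0 0" --pt "0 0 0 0 0 0 0" --pt "0 0 0 0 0 0 0" --pt "0 0 0 0 0 0 0" --grip_force 25

```text
time: 31.85
tool_pos: [0.417, 0.1404, 0.1182]
tool_rot: [[0.406, 0.914, 0.001], [0.914, -0.406, 0.0], [0.001, 0.001, -1.0]]
wrist_force: [-0.8, -1.1, 6.3]
grip_width: 0.741
```

```bash
python3 -c "
from h import *
s=state();print(s['tool_pos'],s['grip_width']*.088,s['wrist_force'])"
```

```text
[0.41696223 0.14042583 0.11816289] 0.06519013627943568 [-0.77568479 -1.07465338  6.33854322]
```

Emit:
servo_tool --pt "0 0 0 -0.005 0 0 0" --pt "0 0 0 -0.015 0 0 0" --pt "0 0 0 -0.03 0 0 -5" --pt "0 0 0 -0.025 0 0 -6" --pt "0 0 0 -0.01 0 0 -6" --pt "0 0 0 0 0 0 -5" --pt "0 0 0 0 0 0 0" --pt "0 0 0 0 0 0 0"

```text
time: 32.65
tool_pos: [0.4161, 0.1402, 0.2025]
tool_rot: [[0.037, 0.999, -0.001], [0.999, -0.037, -0.0], [-0.0, -0.001, -1.0]]
wrist_force: [-0.0, -0.2, -2.2]
grip_width: 0.734
```

```bash
python3 -c "
from h import *
go(.6015,-.272,.2,-2.1); print(state()['grip_width'])"
```

```text
psi -2.1 turn -0.00  dx -0.4051 dy 0.2004 dz 0.0025  t 32.6 pos [0.4161 0.1402 0.2025]
0.733896559134987
```

Emit:
servo_tool --pt "0 -0.01 0.005 0 0 0 0" --pt "0 -0.02 0.01 0 0 0 0" --pt "0 -0.03 0.015 0 0 0 0" --pt "0 -0.035 0.0175 0 0 0 0" --pt "0 -0.035 0.0175 0 0 0 0" --pt "0 -0.035 0.0175 0 0 0 0" --pt "0 -0.035 0.0175 0 0 0 0" --pt "0 -0.035 0.0175 0 0 0 0" --pt "0 -0.035 0.0175 0 0 0 0" --pt "0 -0.035 0.0175 0 0 0 0" --pt "0 -0.035 0.0175 0 0 0 0" --pt "0 -0.03 0.015 0 0 0 0"

```text
time: 33.85
tool_pos: [0.5888, -0.2386, 0.2019]
tool_rot: [[0.036, 0.999, -0.001], [0.999, -0.036, 0.0], [0.0, -0.001, -1.0]]
wrist_force: [1.3, -0.7, -2.9]
grip_width: 0.739
```

Emit:
servo_tool --pt "0 -0.02 0.009 0 0 0 0" --pt "0 -0.015 0.006 0 0 0 0" --pt "0 0 0 0 0 0 0" --pt "0 0 0 0 0 0 0" --pt "0 0 0 0 0 0 0"

```text
time: 34.35
tool_pos: [0.6019, -0.2702, 0.2024]
tool_rot: [[0.034, 0.999, -0.001], [0.999, -0.034, 0.001], [0.001, -0.001, -1.0]]
wrist_force: [0.2, -0.3, -2.3]
grip_width: 0.737
```

```bash
python3 -c "
from h import *
go(.6015,-.272,.122,-2.1); grab('wrist','w11'); print(state()['grip_width'])"
```

```text
psi -1.9 turn 0.17  dx -0.0018 dy -0.0003 dz 0.0804  t 34.4 pos [ 0.6019 -0.2702  0.2024]
0.7350005730260452
```

View pics/w11.png

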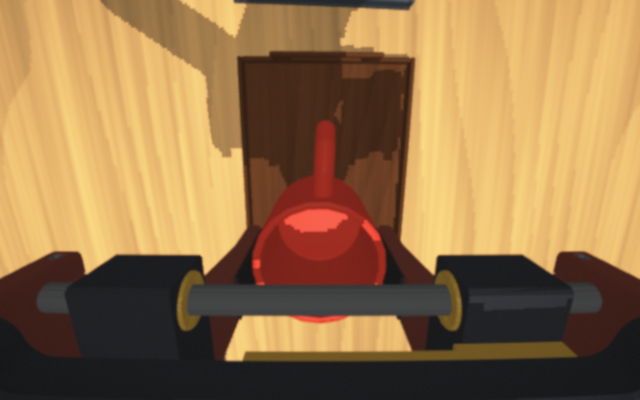

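The mug is held upright over the wooden tray, handle pointing to the tray's +y end. Lowering gently.

Emit:
servo_tool --pt "0 0 0 0.02 0 0 0" --pt "0 0 0 0.02 0 0 0" --pt "0 0 0 0.015 0 0 0" --pt "0 0 0 0.01 0 0 0" --pt "0 0 0 0.005 0 0 0" --pt "0 0 0 0.003 0 0 0" --pt "0 0 0 0.002 0 0 0" --pt "0 0 0 0 0 0 0" --pt "0 0 0 0 0 0 0" --pt "0 0 0 0 0 0 0"

```text
time: 35.4
tool_pos: [0.6027, -0.2715, 0.1282]
tool_rot: [[0.034, 0.999, 0.001], [0.999, -0.034, -0.0], [-0.0, 0.001, -1.0]]
wrist_force: [0.4, -0.6, -1.1]
grip_width: 0.74
```

Emit:
servo_tool --pt "0 0 0 0.002 0 0 0" --pt "0 0 0 0.002 0 0 0" --pt "0 0 0 0 0 0 0" --pt "0 0 0 0 0 0 0"

```text
time: 35.8
tool_pos: [0.6024, -0.2713, 0.1235]
tool_rot: [[0.034, 0.999, -0.0], [0.999, -0.034, 0.0], [0.0, -0.0, -1.0]]
wrist_force: [-0.1, 0.0, -1.5]
grip_width: 0.737
```

Emit:
servo_tool --pt "0 0 0 0.001 0 0 0" --pt "0 0 0 0.0005 0 0 0" --pt "0 0 0 0 0 0 0" --pt "0 0 0 0 0 0 0"

```text
time: 36.2
tool_pos: [0.6025, -0.2714, 0.1223]
tool_rot: [[0.034, 0.999, 0.0], [0.999, -0.034, -0.0], [-0.0, 0.0, -1.0]]
wrist_force: [-0.1, -0.3, -0.8]
grip_width: 0.739
```

Emit:
servo_tool --pt "0.0878 0 0 0.0003 0 0 0" --pt "0.0878 0 0 0 0 0 0" --pt "0.0878 0 0 0 0 0 0" --pt "0.0878 0 0 0 0 0 0" --pt "0.0878 0 0 -0.01 0 0 0" --pt "0.0878 0 0 -0.02 0 0 0" --pt "0.0878 0 0 -0.03 0 0 0" --pt "0.0878 0 0 -0.04 0 0 0" --pt "0.0878 0 0 -0.03 0 0 0" --pt "0.0878 0 0 0 0 0 0"

```text
time: 37.2
tool_pos: [0.6047, -0.2723, 0.2579]
tool_rot: [[0.034, 0.999, 0.008], [0.999, -0.034, -0.004], [-0.004, 0.009, -1.0]]
wrist_force: [-0.3, -0.1, -0.0]
grip_width: 1.0
```

Emit:
servo_tool --pt "0.0878 0 -0.02 -0.01 0 0 0" --pt "0.0878 0 -0.03 0 0 0 0" --pt "0.0878 0 -0.03 0 0 0 0" --pt "0.0878 0 -0.03 0 0 0 0" --pt "0.0878 0 -0.03 0 0 0 0" --pt "0.0878 0 -0.03 0 0 0 0" --pt "0.0878 0 -0.03 0 0 0 0" --pt "0.0878 0 0 0 0 0 0" --pt "0.0878 0 0 0 0 0 0" --pt "0.0878 0 0 0 0 0 0"

```text
time: 38.2
tool_pos: [0.4035, -0.2648, 0.262]
tool_rot: [[0.034, 0.999, 0.001], [0.999, -0.034, -0.0], [-0.0, 0.001, -1.0]]
wrist_force: [0.4, -0.6, -0.5]
grip_width: 0.999
```

Run:
```python
from h import *
t=grab('top','t12')['color']; s=grab('scene','s12')['color']; print(state()['tool_pos'],state()['time'])
k=cv2.resize(t[120:220,195:460],None,fx=3,fy=3,interpolation=cv2.INTER_CUBIC)
q=cv2.resize(s[110:340,200:400],None,fx=1.25,fy=1.25)
o=np.zeros((k.shape[0]+q.shape[0],k.shape[1],3),np.uint8); o[:k.shape[0]]=k; o[k.shape[0]:,:q.shape[1]]=q; cv2.imwrite('pics/m12.png',o); print(o.shape)
```

```text
[ 0.40353454 -0.26460326  0.26184524] 38.3
(588, 795, 3)
```

View pics/m12.png

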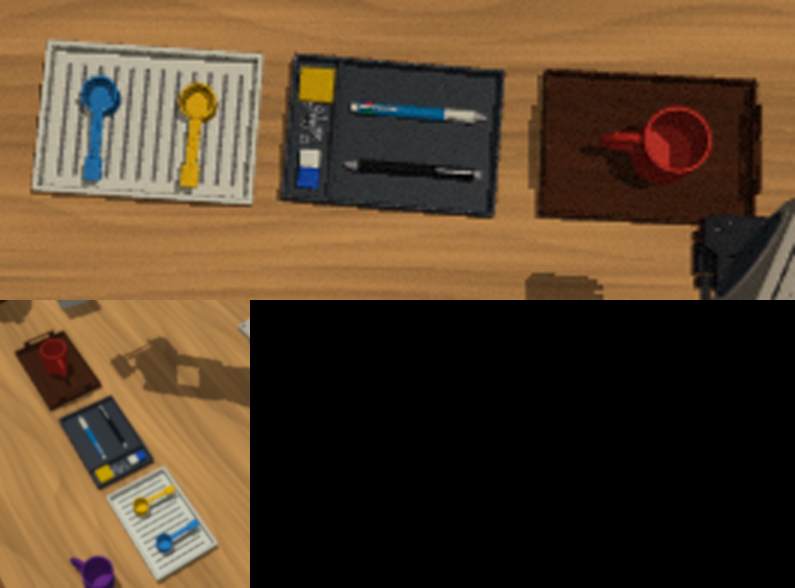

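Both scoops stand in the white tray at (100,98) and (197,102). Both pens lie flat and apart in the long bay, and the mug stands upright in the wooden tray at (677,140). Handing in.

```bash
python3 -c "
from h import *
print(job_done())"
```

```text
the job is handed in; nothing more can be done
None
```

The table is cleared and the job handed in at about 38 s of the 128 s allowed, in the order asked.

- **Pens:** both lie flat and lengthwise in the long bay of the grey tray, about 60 mm apart.
- **Scoops:** both stand on their bowls on the floor of the white tray.
- **Mug:** the red mug stands upright in the wooden tray. I lowered it in millimetre steps until the floor began to take its weight, then released it.

The last top and scene pictures showed every item in place, and the gripper was open and clear of everything. I never moved toward the canister or the measuring cup. The highest wrist force in the readings I took was about 6 N.

No check failed. Positions measured from the top and wrist cameras differed by up to about 4 mm, and I used values between the two. The two views disagreed by up to about 4 cm on where the canister's nearest face is. By the closer reading, the gripper's body passed it by about 16 mm while picking up the yellow scoop.

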